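# Hang the sprung wire basket inside the glass jar

## Task

Hang the small wire comb basket in the glass jar: hook its bent lip over the jar's rim, at any point round it, so that the basket hangs upright inside with the lip clasping the outside of the glass, and press it down until it is fully home, its top bearing on the rim with no gap. The sprung lip grips tightly and needs a steady push, but this is glass: go by feel, never shove or lean hard on the jar. Let go, and leave the other things on the counter where they are.

Things in the scene. Friction and masses are not known exactly. Their poses are not given: they have to be found in the camera images.
- holder: Hook-on steel wire basket, loose, 0.14 kg, 112 mm tall, standing upright. A strip 16 mm wide, 3 thick, 68 tall carries an open wire basket (30 x 36 x 36 mm) at its foot on one side, the lip on the other, a crown and white grip on top. Origin: foot level, on the strip's lip-side face, mid-width. z up, x from basket to lip. Basket reaches x = -35, lip +10 mm.
- holder_crown: Bent-over top of the strip (13 x 16 mm, 3 thick); its underside must come to bear on the jar's rim. Origin on the underside, 65 mm above the foot, 2.4 mm in +x from the strip's lip-side face (over mid-glass when hung). Axes as holder.
- holder_lip: Stiffly sprung lip, 14 mm wide, hanging from the crown. Its gap to the strip is 3.6 mm at 11 mm below the crown's underside, 5.2 at 21 below, about 8 at its end 27 below. It opens over the 4 mm rim and clasps it with 7 N: the push needed rises to 8 to 18 N over the first 16 mm, then is 5 to 12 N (friction varies) till the crown meets the rim and it climbs sharply. Origin at its top.
- holder_grip (a point): Grasp point in the white plastic grip, a rounded block 12 mm thick (x), 28 wide (y), 44 tall, with low grey ridges, standing on the crown from 68 to 112 mm above the foot. Point at mid-thickness and mid-width, 27 mm above the crown's underside, 20 mm below the grip's top. Axes as holder.
- holder_basket (a point): Centre of the wire basket part, 20 mm in -x from the strip's lip-side face, 18 mm above the foot. Axes as holder.
- jar: Empty straight-sided round clear glass jar, open top, 100 mm tall, 96 mm outside, 88 inside diameter (wall 4), floor 10 mm thick. It stands in a low steel cup (106 mm across, up to 18 mm up the glass) fixed to the counter; it does not move. Origin: centre of its underside, 11 to 24 mm above the counter. It bears at most 35 N from the basket, all contacts added, some 15 N being the lip's clasp.
- jar_rim (a point): Centre of the jar's open mouth, level with the top of the rim, 100 mm above the jar's origin. z up.
- tumbler_mid (a point): Steel tumbler with three toothbrushes, loose, 72 mm across at the rim, 95 mm tall, brushes up to 185 mm; point on its axis 47 mm up. Leave alone.
- comb: Pink plastic comb lying flat, loose, 170 x 32 mm, 4 mm thick; origin at its middle on the counter, x along it. Leave alone.
- soapdish: Ridged white plastic soap dish, loose, 110 x 80 mm, 21 mm tall; origin at the middle of its underside. Leave alone.

How it is judged:
By the outcome, as a careful person would: the job done as asked, in the order asked, and still so for the second after the job is handed in, with the robot touching nothing.
It also fails if it takes over 58 s, if anything falls off the work surface, if the arm or the gripper's body presses on something with over 40 N, if the wrist force passes 120 N, or if a joint passes its speed limit or range.

## Robot

A 7-joint arm with a two-finger parallel gripper is mounted at the origin on the work surface. World frame = base frame: x ahead of the robot, y to its left, z up, the work surface at z = 0. Lengths are in m, angles in rad, forces in N, time in s.
With the tool pointing down it reaches from about 0.4 to 0.85 m from the base axis. Payload 10.4 kg.
Tool frame: the origin (TCP) lies at the very end of the fingers, on their centre line; the grasp point (between the pads) lies 19 mm behind it (r.pinch_z is the distance from the TCP to the grasp point, in m); z points along the fingers, y is the direction in which the jaws open and shut (so a half turn about z gives the same grasp; the last joint's range is limited). The gripper opens to 87 mm and grips with 3 to 60 N. Pads are 19 mm wide; open, the fingers measure 117 mm over their backs; the gripper's body (75 mm by 190 mm) begins 51 mm behind the grasp point.
Start: joints at [-1.134, 0.332, -0.065, 1.46, 0.022, 1.35, -0.088], TCP at [0.277, 0.56, 0.223] pointing down, gripper open.
Joint ranges: [-2.6, 2.6], [-0.5, 2.12], [-1.47, 1.34], [0.16, 2.42], [-1.27, 4.41], [0.06, 2.06], [-2.6, 2.6]. Speed limits (rad/s): [2.22, 2.22, 2.79, 2.79, 3.14, 3.14, 3.14].

## Interface

Orientations are given as a unit quaternion [x, y, z, w].
In Python, from station import r, optics gives the robot as it stands. The module is installed in compiled form; this text tells all that it offers.
- The arm moves only by the tool drive_tool, never from a script. Its argument "deltas" is a list that holds one entry, the list of rows, each a list of 7 numbers: the shift along the tool's x, y, z in units of 50 mm (1.0 is 50 mm), then the turn, a rotation vector about the tool's x, y, z in units of 5 degrees (1.0 is 5 degrees), then the finger opening in mm, from 0 to 87. In form: [[[dx, dy, dz, rx, ry, rz, hand], ...]]. A call has 1 to 12 rows; each row shifts and turns the commanded pose from where the row before left it, along the tool's axes as they then stand; what a row does not reach is not made up. A row lasts 1/10 s, in which the tool goes at most 50 mm and 8.59 degrees, less where a joint would pass 70% of its speed; a pose out of reach is approached as far as the arm can. A call is refused whole if a number of a shift passes 1 or a number of a turn 1, either way. A call with a gripper value outside its range is refused whole. The fingers move at their own pace and stop on an object; "force" is the grip in N (left out, the last holds). Time passes only in rows, so rows that do not move let the fingers close. It gives the time, the measured TCP pose, the force and the opening at its end, in the units of the state.
- r.sense(): the state, without advancing time (a new reading comes with each control period).
- optics.read_camera(name): name is "scene" or "top"; returns (picture, depth): 480x640x3 uint8, blue, green, red; 480x640 float32, m along the optical axis (not along the pixel's ray), 0 where there is no reading.
- optics.calibration(name): a dict with "fov_y" (degrees; the focal length in pixels is half the picture's height over the tangent of half this angle, whatever the lens; pixels are square), "cx", "cy" (the principal point, pixels), "position" and "attitude" of the camera in the world. Camera axes: x right, y down, z forward; pixel columns grow to the right and rows downward; lengths in m; the calibration is good to about 2 mm. A picture is of the moment at which its call begins. calibration takes no time and is no camera call.
- r.sign_off(): hands the job in, once; it reports no verdict.
Trained networks look in the newest picture that a camera, given by its name, has taken for a name from the list of things; names that differ only in an ending like _2 or _b are one class to them, and where a whole thing is asked for, a point or a joint stands for the part that bears it (a point fixed in the world has none). Each returns a list of dicts, best first, with "confidence" (0 to 1); they miss things now and then, are a little off and sometimes report something else, mostly with a low value. They report only what shows in the picture. A call takes as long as a camera call.
- optics.cut_out(query, camera): "pixels" (480x640 bool, what is visible of it) and "position" ([column, row] in pixels, amid what is visible of it).
- optics.pinpoint(query, camera): "position" ([column, row] in pixels: a listed point, or the origin of a listed thing).
The state is a dict: "time_s": time; "joints": joint angles; "joint_velocities": joint speeds; "effort": joint torques, N m; "ee_pos": TCP position; "orientation": TCP orientation; "force": force on the tool from outside, world axes, zero at the start; "torque": the same for the moment, N m; "finger_gap": finger opening in m.
Only numpy, scipy, OpenCV 4.12 (cv2) and the standard library are available. Lean on these libraries where they do the work, as an engineer would, in place of code of your own. Each camera call takes 0.05 s, during which the arm holds its last target. There are 200 camera calls.

## Working session

There is one attempt and no reset: what is moved stays moved. The work goes in short steps, Python scripts to look and compute and a tool call to move; the robot and the scene stay as the last step left them, time stands still between calls to the robot, and variables do not carry over. Pictures are saved under pics/ and viewed, about 8 in all and at most 12, crops included, and the job is handed in when it is done.

Besides the shell and the picture viewer there is one more tool, called after ">>>" in YAML: its name, and indented under it one key for each argument. drive_tool: Moves the arm, as the interface text tells. Its arguments: {"type":"object","properties":{"deltas":{"type":"array","items":{"type":"array","items":{"type":"array","items":{"type":"number"}}}},"force":{"type":"number"}},"required":["deltas"]}

```bash
mkdir -p pics
cat > h.py <<'E'
import numpy as np, cv2
from scipy.spatial.transform import Rotation as R
from station import r, optics
def cal(n):
    c=optics.calibration(n); f=240/np.tan(np.radians(c["fov_y"])/2)
    a=np.array(c["attitude"]); M=R.from_quat(a).as_matrix() if a.size==4 else a.reshape(3,3)
    return f,c["cx"],c["cy"],np.array(c["position"]),M
def cloud(n,d):
    f,cx,cy,p,M=cal(n); v,u=np.mgrid[:480,:640]
    return np.stack([(u-cx)/f*d,(v-cy)/f*d,d],-1)@M.T+p
def ray(n,px):
    f,cx,cy,p,M=cal(n); return p, M@np.array([(px[0]-cx)/f,(px[1]-cy)/f,1])
def atz(n,px,z):
    p,d=ray(n,px); return p+d*(z-p[2])/d[2]
def proj(n,X):
    f,cx,cy,p,M=cal(n); q=(np.asarray(X)-p)@M; return q[...,:2]/q[...,2:]*f+[cx,cy]
def tri(p1,p2):
    (a,d),(b,e)=ray("scene",p1),ray("top",p2)
    s=np.linalg.lstsq(np.stack([d,-e],1),b-a,rcond=None)[0]
    x,y=a+d*s[0],b+e*s[1]; return (x+y)/2,np.linalg.norm(x-y)
E
cat > a.py <<'E'
from h import *
np.set_printoptions(precision=4,suppress=True)
print(optics.calibration("scene"),optics.calibration("top"))
s=r.sense(); print(s["ee_pos"],s["orientation"],s["finger_gap"],s["force"],r.pinch_z)
im={}
for n in("scene","top"):
    im[n],d=optics.read_camera(n); cv2.imwrite(f"pics/{n}0.png",im[n]); np.save(n+"_d.npy",d)
P={}
for q in["holder_grip","holder_crown","holder","holder_basket","holder_lip","jar_rim","jar","tumbler_mid","comb","soapdish"]:
    for n in("scene","top"):
        o=optics.pinpoint(q,n)
        if o: P[q,n]=o[0]["position"]
        print(q,n,[(np.round(k["position"],1).tolist(),round(k["confidence"],2)) for k in o[:2]])
    if (q,"scene") in P and (q,"top") in P: print("  tri",*tri(P[q,"scene"],P[q,"top"]))
E
python3 a.py
```

```text
{'fov_y': 49.200120755012854, 'cx': 319.3271622356523, 'cy': 236.8970218340956, 'position': array([ 1.2882, -0.1791,  0.6778]), 'attitude': array([ 0.6738,  0.6046, -0.2776, -0.3216])} {'fov_y': 50.58008977592017, 'cx': 320.8806546841558, 'cy': 246.1782202246996, 'position': array([ 0.4166, -0.0584,  1.0241]), 'attitude': array([-0.6971,  0.7109, -0.0668,  0.0643])}
[0.2772 0.5598 0.2218] [ 0.2278  0.9737 -0.0007 -0.0001] 0.08711720073214915 [ 0.1908 -0.2797  0.344 ] 0.0187
holder_grip scene [([278.1, 229.6], 0.93), ([279.2, 240.5], 0.15)]
holder_grip top [([374.4, 263.4], 0.72)]
  tri [ 0.5578 -0.1613  0.089 ] 0.0023083375163148938
holder_crown scene [([279.2, 239.2], 0.56)]
holder_crown top []
holder scene [([279.2, 268.9], 0.85)]
holder top [([364.7, 267.2], 0.79)]
  tri [ 0.5636 -0.157  -0.0024] 0.009114917017439567
holder_basket scene [([285.1, 254.3], 0.56)]
holder_basket top [([361.9, 276.6], 0.94), ([367.0, 271.1], 0.49)]
  tri [ 0.5425 -0.1466  0.015 ] 0.004007123992960837
holder_lip scene [([279.9, 242.3], 0.46)]
holder_lip top []
jar_rim scene [([465.3, 202.3], 0.74)]
jar_rim top [([180.9, 265.7], 0.97)]
  tri [0.554  0.1842 0.1233] 0.007687272012157711
jar scene [([455.9, 244.1], 0.93)]
jar top [([198.6, 273.8], 0.63)]
  tri [0.5538 0.1806 0.0229] 0.001413834403494096
tumbler_mid scene [([282.0, 266.2], 0.48)]
tumbler_mid top [([281.6, 161.3], 0.67)]
  tri [ 0.7318 -0.0792  0.1682] 0.16496732295524327
comb scene [([350.7, 201.6], 0.64)]
comb top [([289.3, 368.9], 0.75)]
  tri [0.3655 0.0049 0.0007] 0.004200227924674552
soapdish scene []
soapdish top [([457.1, 193.5], 0.75)]
```

View pics/scene0.png

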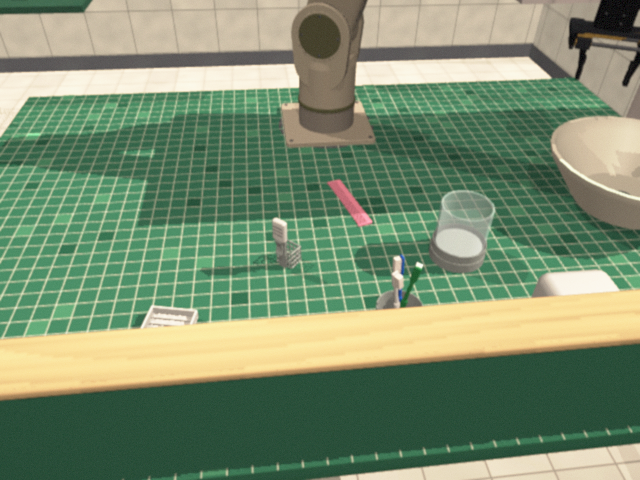

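View pics/top0.png

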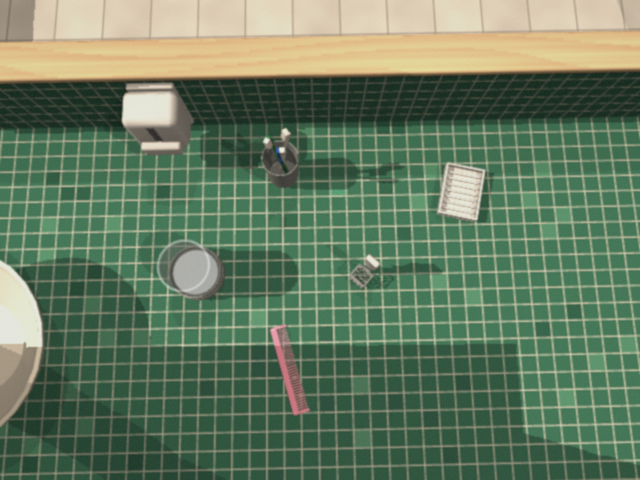

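```bash
cat > b.py <<'E'
from h import *
np.set_printoptions(precision=4,suppress=True)
a=cv2.imread("pics/scene0.png")[205:280,245:320]; b=cv2.imread("pics/top0.png")[235:310,330:405]
cv2.imwrite("pics/c0.png",np.hstack([cv2.resize(x,(400,400),interpolation=cv2.INTER_CUBIC) for x in(a,b)]))
for n in("scene","top"):
    d=np.load(n+"_d.npy"); C=cloud(n,d)
    if n=="top": w=C[235:310,330:405].reshape(-1,3)
    else: w=C[205:280,245:320].reshape(-1,3)
    ok=(abs(w[:,0]-.555)<.07)&(abs(w[:,1]+.155)<.07)
    print(n,"table z",np.median(w[ok][:,2]))
    g=w[ok&(w[:,2]>.072)&(w[:,2]<.14)]
    if len(g)>3:
        t=g[g[:,2]>.095]; print(len(g),g.mean(0),g.min(0),g.max(0))
        for G in(g,t):
            if len(G)<4: continue
            e,V=np.linalg.eigh(np.cov(G[:,:2].T)); print(len(G),G.mean(0),"wide dir deg",np.degrees(np.arctan2(V[1,1],V[0,1])),np.sqrt(e), cv2.minAreaRect((G[:,:2]*1000).astype(np.float32)))
    k=w[ok&(w[:,2]>.006)&(w[:,2]<.045)]; print("low",len(k),k.mean(0))
    # jar rim
    J=C.reshape(-1,3); J=J[(abs(J[:,0]-.554)<.06)&(abs(J[:,1]-.182)<.06)]
    print("jar z pct",np.percentile(J[:,2],[1,20,50,80,95,99,99.8]))
    m=J[J[:,2]>np.percentile(J[:,2],99)-.006]
    A=np.c_[m[:,:2]*2,np.ones(len(m))]; s=np.linalg.lstsq(A,(m[:,:2]**2).sum(1),rcond=None)[0]; print("circle",len(m),s[:2],np.sqrt(s[2]+s[0]**2+s[1]**2))
# rim ellipse in top
for n in("scene","top"):
    o=optics.cut_out("jar",n); 
    if o: m=o[0]["pixels"]; v,u=np.nonzero(m); print(n,"jar mask",u.min(),u.max(),v.min(),v.max(),o[0]["confidence"])
E
python3 b.py
```

```text
scene table z 0.00021967909176534572
288 [ 0.5648 -0.1581  0.0953] [ 0.5524 -0.1703  0.0721] [ 0.5747 -0.1459  0.1139]
288 [ 0.5648 -0.1581  0.0953] wide dir deg 53.354688817338996 [0.0027 0.0083] ((561.1867065429688, -157.93637084960938), (29.42639923095703, 14.347594261169434), 47.0002555847168)
153 [ 0.5638 -0.1581  0.1056] wide dir deg 52.366196899324756 [0.003  0.0083] ((561.0479125976562, -158.310791015625), (28.838565826416016, 14.218810081481934), 49.139015197753906)
low 347 [ 0.5509 -0.1421  0.0251]
jar z pct [-0.7471  0.0114  0.0668  0.1027  0.118   0.1204  0.1214]
circle 429 [0.5576 0.1837] 0.045762596659594694
top table z -0.00036864841385941816
144 [ 0.5577 -0.155   0.1036] [ 0.5474 -0.1687  0.0726] [ 0.5702 -0.1439  0.1143]
144 [ 0.5577 -0.155   0.1036] wide dir deg 47.2974594750064 [0.0037 0.0079] ((559.1322631835938, -156.26235961914062), (27.518590927124023, 13.007779121398926), 46.820960998535156)
114 [ 0.5584 -0.1555  0.1089] wide dir deg 47.36920727948136 [0.0037 0.0077] ((559.1322631835938, -156.26235961914062), (27.518590927124023, 13.007779121398926), 46.820960998535156)
low 176 [ 0.5445 -0.1418  0.0302]
jar z pct [-0.0041  0.0008  0.0308  0.0891  0.1191  0.1212  0.1225]
circle 401 [0.5561 0.1853] 0.045764857104501525
scene jar mask 429 494 190 272 0.7
top jar mask 157 224 240 299 0.94
```

View pics/c0.png

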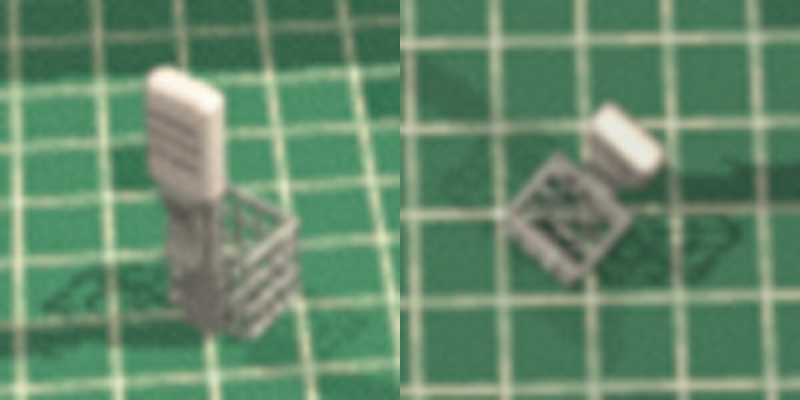

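>>> drive_tool:
  deltas:
    - [[-0.52,-0.47,0,0,0,0,60],[-0.52,-0.47,0,0,0,0,60],[-0.52,-0.47,0,0,0,0,60],[-0.52,-0.47,0,0,0,0,60],[-0.52,-0.47,0,0,0,0,60],[-0.52,-0.47,0,0,0,0,60],[-0.52,-0.47,0,0,0,0,60],[-0.52,-0.47,0,0,0,0,60],[-0.52,-0.47,0,0,0,0,60],[-0.52,-0.47,0,0,0,0,60],[-0.52,-0.47,0,0,0,0,60]]

```text
time_s: 2.3
ee_pos: [0.4193, 0.2002, 0.2228]
orientation: [0.228, 0.974, 0.0, 0.0]
force: [0.8, 0.7, -0.2]
finger_gap: 0.0598
```

>>> drive_tool:
  deltas:
    - [[-0.52,-0.47,0,0,0,0,60],[-0.52,-0.47,0,0,0,0,60],[-0.52,-0.47,0,0,0,0,60],[-0.52,-0.47,0,0,0,0,60],[-0.52,-0.47,0,0,0,0,60],[-0.52,-0.47,0,0,0,0,60],[-0.52,-0.47,0,0,0,0,60],[-0.52,-0.47,0,0,0,0,60],[-0.52,-0.47,0,0,0,0,60],[-0.52,-0.47,0,0,0,0,60],[-0.52,-0.47,0,0,0,0,60]]

```text
time_s: 3.4
ee_pos: [0.561, -0.1582, 0.2227]
orientation: [0.228, 0.974, 0.0, 0.0]
force: [0.4, 0.7, 0.8]
finger_gap: 0.06
```

>>> drive_tool:
  deltas:
    - [[0,0,0,0,0,1,60],[0,0,0,0,0,1,60],[0,0,0,0,0,1,60],[0,0,0,0,0,1,60],[0,0,0,0,0,1,60],[0,0,0,0,0,1,60],[0,0,0,0,0,1,60],[0,0,0,0,0,1,60],[0,0,0,0,0,1,60],[0,0,0,0,0,1,60],[0,0,0,0,0,1,60]]

```text
time_s: 4.5
ee_pos: [0.5605, -0.1569, 0.2226]
orientation: [0.653, 0.757, 0.0, 0.0]
force: [-0.5, 0.5, -0.8]
finger_gap: 0.0597
```

>>> drive_tool:
  deltas:
    - [[0,0,0,0,0,1,60],[0,0,0,0,0,1,60],[0,0,0,0,0,1,60],[0,0,0,0,0,1,60],[0,0,0,0,0,1,60],[0,0,0,0,0,1,60],[0,0,0,0,0,1,60],[0,0,0,0,0,1,60],[0,0,0,0,0,1,60],[0,0,0,0,0,1,60],[0,0,0,0,0,0.25,60]]

```text
time_s: 5.6
ee_pos: [0.5606, -0.1569, 0.2226]
orientation: [0.916, 0.401, 0.0, -0.0]
force: [0.5, -0.1, -1.2]
finger_gap: 0.0601
```

>>> drive_tool:
  deltas:
    - [[0,0,0.5,0,0,0,60],[0,0,0.5,0,0,0,60],[0,0,0.5,0,0,0,60],[0,0,0.5,0,0,0,60],[0,0,0.5,0,0,0,60],[0,0,0.3,0,0,0,60],[0,0,0.2,0,0,0,60],[0,0,0,0,0,0,60]]

```text
time_s: 6.4
ee_pos: [0.5601, -0.1569, 0.0718]
orientation: [0.916, 0.402, -0.001, -0.0]
force: [0.7, 0.6, 0.1]
finger_gap: 0.0598
```

Run:
```python
from h import *
ims=[]
for n,c in(("scene",proj("scene",[.56,-.157,.09])),("top",proj("top",[.56,-.157,.09]))):
    im,d=optics.read_camera(n); u,v=c.astype(int); ims.append(cv2.resize(im[v-50:v+50,u-50:u+50],(400,400),interpolation=cv2.INTER_CUBIC))
cv2.imwrite("pics/c1.png",np.hstack(ims))
```

```text
(no output)
```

View pics/c1.png

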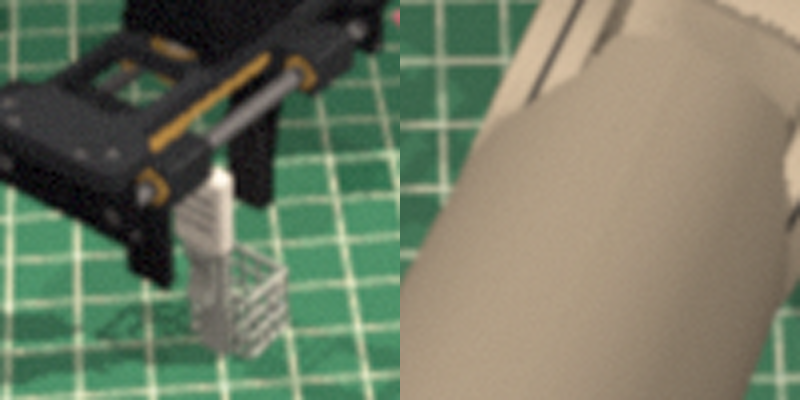

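>>> drive_tool:
  deltas:
    - [[0,0,0,0,0,0,40],[0,0,0,0,0,0,24],[0,0,0,0,0,0,18],[0,0,0,0,0,0,15],[0,0,0,0,0,0,13],[0,0,0,0,0,0,11],[0,0,0,0,0,0,8],[0,0,0,0,0,0,5],[0,0,0,0,0,0,5]]
  force: 45

```text
time_s: 7.4
ee_pos: [0.5604, -0.1569, 0.0725]
orientation: [0.916, 0.402, -0.0, -0.0]
force: [-1.4, 1.1, 2.1]
finger_gap: 0.0118
```

>>> drive_tool:
  deltas:
    - [[0,0,-0.2,0,0,0,5],[0,0,-0.4,0,0,0,5],[0,0,-0.5,0,0,0,5],[0,0,-0.5,0,0,0,5],[0,0,-0.5,0,0,0,5],[0,0,-0.5,0,0,0,5],[0,0,-0.4,0,0,0,5],[0,0,-0.2,0,0,0,5],[0,0,0,0,0,0,5]]

```text
time_s: 8.3
ee_pos: [0.561, -0.1574, 0.2338]
orientation: [0.916, 0.402, 0.001, 0.0]
force: [0.1, 0.0, -1.1]
finger_gap: 0.0116
```

>>> drive_tool:
  deltas:
    - [[0.2,-0.15,0,0,0,0,5],[0.5,-0.38,0,0,0,0,5],[0.5,-0.38,0,0,0,0,5],[0.5,-0.38,0,0,0,0,5],[0.5,-0.38,0,0,0,0,5],[0.5,-0.38,0,0,0,0,5],[0.5,-0.38,0,0,0,0,5],[0.5,-0.38,0,0,0,0,5],[0.5,-0.38,0,0,0,0,5],[0.5,-0.38,0,0,0,0,5],[0.27,-0.19,0,0,0,0,5],[0,0,0,0,0,0,5]]

```text
time_s: 9.5
ee_pos: [0.5894, 0.1566, 0.231]
orientation: [0.915, 0.404, -0.001, -0.0]
force: [-0.3, -0.1, -1.1]
finger_gap: 0.0119
```

```bash
cat > look.py <<'E'
from h import *
import sys
np.set_printoptions(precision=4,suppress=True)
s=r.sense(); print(s["time_s"],s["ee_pos"],s["orientation"],s["finger_gap"],s["force"],s["torque"])
im,d=optics.read_camera("scene"); np.save("d1.npy",d); cv2.imwrite("pics/full_%s.png"%sys.argv[1],im)
c=proj("scene",[.585,.16,.15]); u,v=c.astype(int); h=60; print("crop origin",u-h,v-h,"x5")
cv2.imwrite("pics/%s.png"%sys.argv[1],cv2.resize(im[v-h:v+h,u-h:u+h],(600,600),interpolation=cv2.INTER_CUBIC))
for q in["holder","holder_basket","holder_crown","holder_lip","holder_grip","jar_rim"]:
    print(q,[(np.round(k["position"],1).tolist(),round(k["confidence"],2)) for k in optics.pinpoint(q,"scene")[:2]])
# expected from FK: grip pinch point
t=s["ee_pos"]; M=R.from_quat(s["orientation"]).as_matrix(); g=t-M[:,2]*r.pinch_z
hx,hy,hz=M[:,1],M[:,0],-M[:,2]
for nm,X in dict(grip=g,crown0=g-.027*hz,foot=g-.092*hz,bask=g-.074*hz-.0224*hx).items(): print("pred",nm,X,proj("scene",X))
E
python3 look.py p1
```

```text
9.5 [0.5894 0.1566 0.231 ] [ 0.9147  0.4041 -0.001  -0.0002] 0.011855788708731734 [-0.2653 -0.072  -1.111 ] [-0.1511  0.1043  0.    ]
crop origin 402 140 x5
holder [([462.1, 199.4], 0.75)]
holder_basket [([466.5, 183.6], 0.9)]
holder_crown [([471.0, 165.2], 0.59)]
holder_lip [([470.4, 163.9], 0.58)]
holder_grip [([470.8, 150.4], 0.93), ([465.4, 186.1], 0.4)]
jar_rim [([464.4, 204.3], 0.76)]
pred grip [0.5895 0.1567 0.2497] [473.6319 151.8182]
pred crown0 [0.5894 0.1566 0.2227] [470.2633 166.2201]
pred foot [0.5893 0.1566 0.1577] [462.6856 198.617 ]
pred bask [0.5728 0.1717 0.1758] [470.0528 183.9973]
```

View pics/p1.png

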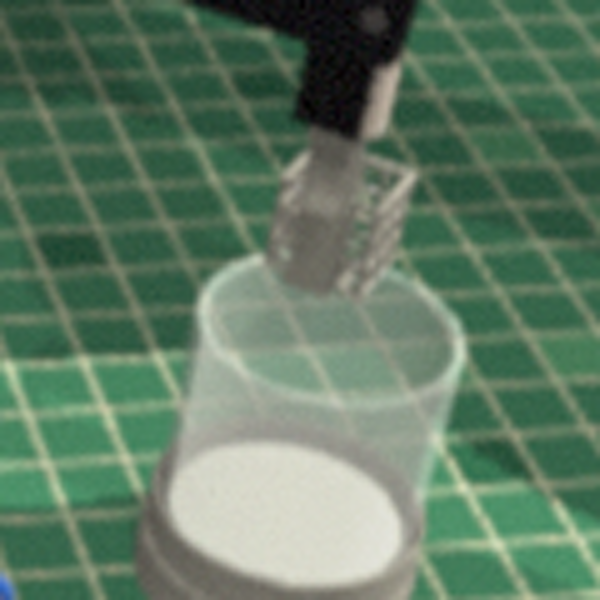

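```bash
cat > rel.py <<'E'
from h import *
np.set_printoptions(precision=4,suppress=True)
d=np.load("d1.npy"); C=cloud("scene",d); s=r.sense(); M=R.from_quat(s["orientation"]).as_matrix(); hx,hy=M[:,1],M[:,0]
w=C.reshape(-1,3)
# rim refit
J=w[(abs(w[:,0]-.557)<.06)&(abs(w[:,1]-.184)<.06)&(w[:,2]>.114)&(w[:,2]<.124)]
q=lambda p:np.hypot(J[:,0]-p[0],J[:,1]-p[1])-.046
from scipy.optimize import least_squares
o=least_squares(q,[.557,.184],loss="soft_l1",f_scale=.001); jc=o.x; print("rim",len(J),jc,np.percentile(J[:,2],[50,90,98]))
g=s["ee_pos"]-M[:,2]*r.pinch_z
rel=w-g
X,Y,Z=rel@hx,rel@hy,rel@-M[:,2]
print("tool radial",(g[:2]-jc)@hx[:2],"tang",(g[:2]-jc)@hy[:2])
for z in range(-96,-20,6):
    k=(abs(Z*1000-z-3)<3)&(abs(Y)<.007)&(abs(X)<.05)
    if k.sum()>3: print(z+3,k.sum(),"x mm pct",np.percentile(X[k]*1000,[10,50,90,98]).round(1))
k=(Z<-.03)&(Z>-.092)&(abs(X)<.004)&(abs(Y)<.02); print("strip y range",np.percentile(Y[k]*1000,[2,50,98]))
E
python3 rel.py
```

```text
rim 356 [0.5576 0.1837] [0.1185 0.1204 0.1213]
tool radial 0.045608369516569686 tang -0.0011215658169552506
-93 20 x mm pct [-41.   -7.6  -6.1  -5.3]
-87 23 x mm pct [-8.7 -7.1 -5.5 -3.8]
-81 32 x mm pct [-36.1  -6.6  -5.1  -3.8]
-75 23 x mm pct [-8.9 -7.4 -6.3 -5.9]
-69 35 x mm pct [-40.7  -7.2  -5.   -3.8]
-63 21 x mm pct [-40.1  -7.   -5.2  -3.9]
-57 13 x mm pct [-41.4 -38.7   3.    3.3]
-51 29 x mm pct [-0.4  1.1  2.9  4.1]
-45 28 x mm pct [-1.8 -0.3  1.2  2.5]
-39 23 x mm pct [-2.2 -0.1  0.8  1.8]
-33 20 x mm pct [-0.6  0.8  2.3  2.4]
-27 20 x mm pct [1.7 3.  4.4 5.8]
-21 11 x mm pct [ 9.7 11.1 12.  12. ]
strip y range [-5.6614  1.0667  8.284 ]
```

>>> drive_tool:
  deltas:
    - [[0,-0.04,0,0,0,0,5],[0,0,0.1,0,0,0,5],[0,0,0.2,0,0,0,5],[0,0,0.2,0,0,0,5],[0,0,0.2,0,0,0,5],[0,0,0.2,0,0,0,5],[0,0,0.2,0,0,0,5],[0,0,0.14,0,0,0,5],[0,0,0,0,0,0,5],[0,0,0,0,0,0,5]]

```text
time_s: 10.85
ee_pos: [0.5889, 0.1545, 0.1707]
orientation: [0.916, 0.402, 0.0, 0.0]
force: [0.9, -0.3, -1.1]
finger_gap: 0.0115
```

```bash
python3 look.py p2; python3 rel.py
```

```text
10.85 [0.5889 0.1545 0.1707] [0.9157 0.402  0.0001 0.    ] 0.011504319299641408 [ 0.8938 -0.3437 -1.0955] [-0.0834  0.0836 -0.0572]
crop origin 402 140 x5
holder [([454.8, 225.1], 0.59), ([460.0, 196.7], 0.17)]
holder_basket [([458.2, 214.5], 0.63)]
holder_crown []
holder_lip [([457.9, 198.1], 0.51)]
holder_grip [([463.0, 181.5], 0.59)]
jar_rim [([463.1, 206.7], 0.62)]
pred grip [0.5889 0.1545 0.1894] [464.9471 183.1759]
pred crown0 [0.589  0.1545 0.1624] [461.909  196.3677]
pred foot [0.589  0.1545 0.0974] [455.054  226.1332]
pred bask [0.5725 0.1696 0.1154] [462.1796 212.0616]
rim 465 [0.5566 0.1841] [0.1186 0.1213 0.1233]
tool radial 0.04372908288629561 tang 0.0001456986146917951
-93 24 x mm pct [1.7 2.9 4.1 4.9]
-87 25 x mm pct [-32.5   2.6   4.3   4.8]
-81 24 x mm pct [0.8 2.8 3.9 4.3]
-75 30 x mm pct [-33.    2.5   4.2   5. ]
-69 49 x mm pct [-36.3  -2.    3.3   5.2]
-63 23 x mm pct [-36.2  -3.6  -1.4  -1.1]
-57 19 x mm pct [-36.4 -34.5  -2.5  -1.5]
-51 32 x mm pct [-4.8  4.4  7.6  8.3]
-45 27 x mm pct [-2.9  2.9  5.2  5.4]
-39 28 x mm pct [-3.6  2.9  4.8  5.1]
-33 22 x mm pct [-3.6  4.4  5.6  6.2]
-27 17 x mm pct [5.1 6.5 7.8 8.8]
-21 5 x mm pct [ 9.6 12.9 15.  15. ]
strip y range [-18.3357   1.6616  19.0177]
```

View pics/p2.png

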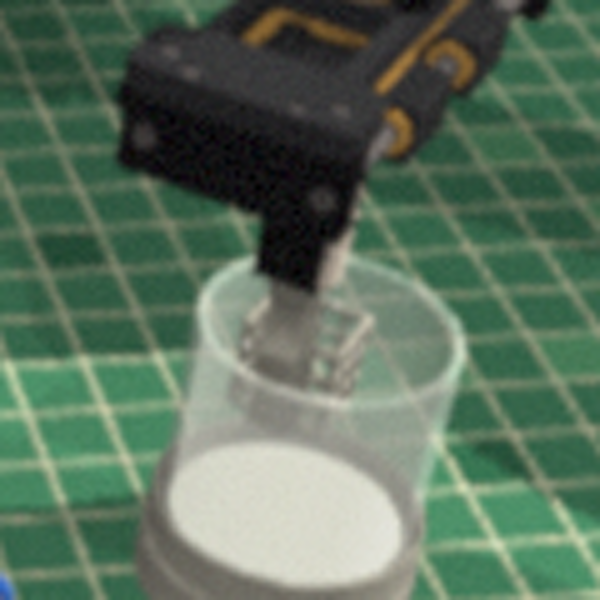

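>>> drive_tool:
  deltas:
    - [[0,0.02,0,0,0,0,5],[0,0.02,0,0,0,0,5],[0,0,0,0,0,0,5],[0,0,0,0,0,0,5]]

```text
time_s: 11.6
ee_pos: [0.5902, 0.1534, 0.1706]
orientation: [0.916, 0.402, -0.0, -0.0]
force: [-1.1, 2.0, -0.9]
finger_gap: 0.0116
```

>>> drive_tool:
  deltas:
    - [[0,0.02,0,0,0,0,5],[0,0,0,0,0,0,5],[0,0,0,0,0,0,5]]

```text
time_s: 11.9
ee_pos: [0.5905, 0.1532, 0.1705]
orientation: [0.916, 0.402, -0.0, -0.001]
force: [-4.8, 2.8, 0.9]
finger_gap: 0.0116
```

>>> drive_tool:
  deltas:
    - [[0,0.02,0,0,0,0,5],[0,0,0,0,0,0,5],[0,0,0,0,0,0,5]]

```text
time_s: 12.2
ee_pos: [0.5907, 0.1531, 0.1705]
orientation: [0.915, 0.403, -0.001, -0.001]
force: [-5.4, 3.8, 2.7]
finger_gap: 0.0118
```

>>> drive_tool:
  deltas:
    - [[0,-0.056,0,0,0,0,5],[0,0,0.06,0,0,0,5],[0,0,0.06,0,0,0,5],[0,0,0.06,0,0,0,5],[0,0,0.04,0,0,0,5],[0,0,0,0,0,0,5],[0,0,0,0,0,0,5]]
  force: 55

```text
time_s: 12.9
ee_pos: [0.5898, 0.1535, 0.1595]
orientation: [0.916, 0.402, -0.0, 0.0]
force: [-0.4, 0.4, -2.9]
finger_gap: 0.0116
```

>>> drive_tool:
  deltas:
    - [[0,0,0.04,0,0,0,5],[0,0,0.04,0,0,0,5],[0,0,0,0,0,0,5],[0,0,0,0,0,0,5]]

```text
time_s: 13.3
ee_pos: [0.5897, 0.1537, 0.1555]
orientation: [0.916, 0.402, 0.0, -0.0]
force: [0.1, 0.0, -1.1]
finger_gap: 0.0117
```

>>> drive_tool:
  deltas:
    - [[0,0,0.03,0,0,0,5],[0,0,0.03,0,0,0,5],[0,0,0,0,0,0,5],[0,0,0,0,0,0,5]]

```text
time_s: 13.7
ee_pos: [0.5897, 0.1537, 0.1525]
orientation: [0.916, 0.402, -0.0, -0.0]
force: [0.1, 0.3, -2.7]
finger_gap: 0.0118
```

>>> drive_tool:
  deltas:
    - [[0,0,0.03,0,0,0,5],[0,0,0.03,0,0,0,5],[0,0,0,0,0,0,5],[0,0,0,0,0,0,5]]

```text
time_s: 14.1
ee_pos: [0.5897, 0.1537, 0.1495]
orientation: [0.916, 0.402, -0.0, -0.0]
force: [-0.2, -0.2, -1.8]
finger_gap: 0.0116
```

Run:
```python
from h import *
im,d=optics.read_camera("scene"); h=36; u,v=proj("scene",[.59,.153,.125]).astype(int)
cv2.imwrite("pics/p3.png",cv2.resize(im[v-h:v+h,u-h:u+h],(600,600),interpolation=cv2.INTER_CUBIC)); s=r.sense(); print(s["force"],s["torque"])
```

```text
[-0.53207989  0.00128113 -0.74896473] [-0.08763732  0.04723986 -0.01862222]
```

View pics/p3.png

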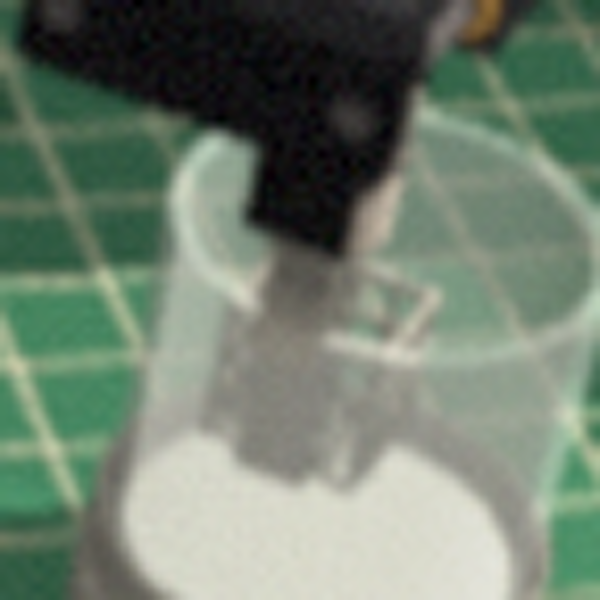

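>>> drive_tool:
  deltas:
    - [[0,0,0.02,0,0,0,5],[0,0,0.02,0,0,0,5],[0,0,0.02,0,0,0,5],[0,0,0,0,0,0,5]]

```text
time_s: 14.55
ee_pos: [0.5898, 0.1536, 0.1465]
orientation: [0.916, 0.402, 0.0, 0.0]
force: [1.2, -0.7, -2.8]
finger_gap: 0.0116
```

>>> drive_tool:
  deltas:
    - [[0,0,0.02,0,0,0,5],[0,0,0.02,0,0,0,5],[0,0,0,0,0,0,5]]

```text
time_s: 14.85
ee_pos: [0.59, 0.1536, 0.1447]
orientation: [0.916, 0.402, 0.0, 0.0]
force: [2.1, -1.3, -0.2]
finger_gap: 0.0117
```

>>> drive_tool:
  deltas:
    - [[0,0,0.02,0,0,0,5],[0,0,0.02,0,0,0,5],[0,0,0,0,0,0,5]]

```text
time_s: 15.15
ee_pos: [0.5902, 0.1536, 0.1429]
orientation: [0.916, 0.402, 0.001, 0.0]
force: [2.6, -1.7, 3.0]
finger_gap: 0.0117
```

>>> drive_tool:
  deltas:
    - [[0,0.015,0.02,0,0,0,5],[0,0,0.02,0,0,0,5],[0,0,0,0,0,0,5]]

```text
time_s: 15.45
ee_pos: [0.5905, 0.1537, 0.1409]
orientation: [0.916, 0.402, 0.0, -0.0]
force: [1.8, 0.3, 4.7]
finger_gap: 0.0114
```

>>> drive_tool:
  deltas:
    - [[0,0,0.02,0,0,0,5],[0,0,0.02,0,0,0,5],[0,0,0,0,0,0,5]]

```text
time_s: 15.75
ee_pos: [0.5907, 0.1538, 0.1394]
orientation: [0.916, 0.402, 0.001, -0.0]
force: [1.2, -0.5, 8.4]
finger_gap: 0.0116
```

>>> drive_tool:
  deltas:
    - [[0,0,0.02,0,0,0,5],[0,0,0.02,0,0,0,5],[0,0,0,0,0,0,5]]

```text
time_s: 16.05
ee_pos: [0.5908, 0.1539, 0.1373]
orientation: [0.916, 0.402, 0.001, -0.0]
force: [0.9, 0.6, 6.7]
finger_gap: 0.0117
```

>>> drive_tool:
  deltas:
    - [[0,0,0.02,0,0,0,5],[0,0,0.02,0,0,0,5],[0,0,0,0,0,0,5]]

```text
time_s: 16.35
ee_pos: [0.5908, 0.1539, 0.1353]
orientation: [0.916, 0.402, 0.001, -0.0]
force: [2.1, 1.1, 5.7]
finger_gap: 0.012
```

>>> drive_tool:
  deltas:
    - [[0,0,0.02,0,0,0,5],[0,0,0.02,0,0,0,5],[0,0,0,0,0,0,5]]

```text
time_s: 16.65
ee_pos: [0.5908, 0.154, 0.1333]
orientation: [0.916, 0.402, 0.001, -0.0]
force: [2.9, 0.2, 6.1]
finger_gap: 0.0113
```

>>> drive_tool:
  deltas:
    - [[0,0,0.02,0,0,0,5],[0,0,0.01,0,0,0,5],[0,0,0,0,0,0,5]]

```text
time_s: 16.95
ee_pos: [0.5908, 0.1539, 0.1318]
orientation: [0.916, 0.402, 0.001, -0.0]
force: [1.4, 1.3, 7.8]
finger_gap: 0.0114
```

>>> drive_tool:
  deltas:
    - [[0,0,0.01,0,0,0,5],[0,0,0,0,0,0,5]]

```text
time_s: 17.15
ee_pos: [0.5908, 0.1539, 0.1313]
orientation: [0.916, 0.402, 0.001, -0.0]
force: [0.5, 1.7, 8.1]
finger_gap: 0.0117
```

Plateau still; continue in half-millimetre steps to feel the climb.

>>> drive_tool:
  deltas:
    - [[0,0,0.01,0,0,0,5],[0,0,0.01,0,0,0,5],[0,0,0,0,0,0,5]]

```text
time_s: 17.45
ee_pos: [0.5908, 0.154, 0.1304]
orientation: [0.916, 0.402, 0.001, -0.0]
force: [1.5, 1.0, 7.7]
finger_gap: 0.0118
```

>>> drive_tool:
  deltas:
    - [[0,0,0.01,0,0,0,5],[0,0,0,0,0,0,5]]

```text
time_s: 17.65
ee_pos: [0.5908, 0.1539, 0.1298]
orientation: [0.916, 0.402, 0.001, -0.0]
force: [1.3, 0.7, 7.6]
finger_gap: 0.0117
```

>>> drive_tool:
  deltas:
    - [[0,0,0.01,0,0,0,5],[0,0,0,0,0,0,5]]

```text
time_s: 17.85
ee_pos: [0.5908, 0.154, 0.1293]
orientation: [0.916, 0.402, 0.001, -0.0]
force: [2.0, 0.3, 7.2]
finger_gap: 0.0111
```

>>> drive_tool:
  deltas:
    - [[0,0,0.01,0,0,0,5],[0,0,0,0,0,0,5]]

```text
time_s: 18.05
ee_pos: [0.5908, 0.154, 0.1289]
orientation: [0.916, 0.402, 0.001, -0.0]
force: [1.1, -0.8, 7.9]
finger_gap: 0.0116
```

>>> drive_tool:
  deltas:
    - [[0,0,0.01,0,0,0,5],[0,0,0,0,0,0,5]]

```text
time_s: 18.25
ee_pos: [0.5908, 0.1539, 0.1283]
orientation: [0.916, 0.402, 0.001, -0.0]
force: [0.3, 0.1, 7.9]
finger_gap: 0.0119
```

>>> drive_tool:
  deltas:
    - [[0,0,0.01,0,0,0,5],[0,0,0,0,0,0,5]]

```text
time_s: 18.45
ee_pos: [0.5908, 0.1539, 0.1279]
orientation: [0.916, 0.402, 0.001, -0.0]
force: [-0.4, 0.2, 8.1]
finger_gap: 0.0119
```

>>> drive_tool:
  deltas:
    - [[0,0,0.01,0,0,0,5],[0,0,0,0,0,0,5]]

```text
time_s: 18.65
ee_pos: [0.5908, 0.154, 0.1278]
orientation: [0.916, 0.402, 0.001, -0.001]
force: [-0.6, 0.4, 11.4]
finger_gap: 0.0117
```

>>> drive_tool:
  deltas:
    - [[0,0,0.01,0,0,0,5],[0,0,0,0,0,0,5]]

```text
time_s: 18.85
ee_pos: [0.5909, 0.154, 0.1277]
orientation: [0.916, 0.402, 0.001, -0.001]
force: [-1.6, 0.2, 15.1]
finger_gap: 0.0118
```

>>> drive_tool:
  deltas:
    - [[0,0,0.01,0,0,0,5],[0,0,0,0,0,0,5]]

```text
time_s: 19.05
ee_pos: [0.5909, 0.154, 0.1277]
orientation: [0.916, 0.402, 0.001, -0.001]
force: [-4.3, -0.4, 20.1]
finger_gap: 0.0119
```

>>> drive_tool:
  deltas:
    - [[0,0,-0.02,0,0,0,5],[0,0,-0.02,0,0,0,5],[0,0,0,0,0,0,5]]

```text
time_s: 19.35
ee_pos: [0.5907, 0.1539, 0.1278]
orientation: [0.916, 0.402, 0.001, -0.0]
force: [4.7, 1.6, 3.4]
finger_gap: 0.0116
```

>>> drive_tool:
  deltas:
    - [[0,0,0,0,0,0,20],[0,0,0,0,0,0,30],[0,0,0,0,0,0,40],[0,0,0,0,0,0,50],[0,0,0,0,0,0,50]]

```text
time_s: 19.85
ee_pos: [0.59, 0.1531, 0.1273]
orientation: [0.916, 0.402, -0.0, -0.0]
force: [0.9, 0.6, -0.1]
finger_gap: 0.0433
```

>>> drive_tool:
  deltas:
    - [[0,0,-0.1,0,0,0,50],[0,0,-0.3,0,0,0,50],[0,0,-0.5,0,0,0,50],[0,0,-0.7,0,0,0,50],[0,0,-0.7,0,0,0,50],[0,0,-0.7,0,0,0,50],[0,0,0,0,0,0,50]]

```text
time_s: 20.55
ee_pos: [0.5923, 0.153, 0.2839]
orientation: [0.916, 0.402, 0.004, 0.0]
force: [-0.2, -0.2, -0.3]
finger_gap: 0.0498
```

>>> drive_tool:
  deltas:
    - [[-0.35,-0.35,0,0,0,0,50],[-0.35,-0.35,0,0,0,0,50],[-0.35,-0.35,0,0,0,0,50],[-0.35,-0.35,0,0,0,0,50],[-0.35,-0.35,0,0,0,0,50],[-0.35,-0.35,0,0,0,0,50],[0,0,0,0,0,0,50],[0,0,0,0,0,0,50],[0,0,0,0,0,0,50]]

```text
time_s: 21.45
ee_pos: [0.4426, 0.1468, 0.2779]
orientation: [0.916, 0.402, 0.0, 0.0]
force: [-0.4, 0.1, -0.3]
finger_gap: 0.0498
```

Run:
```python
from h import *
np.set_printoptions(precision=4,suppress=True)
ims=[]; hx=np.array([.735,-.678,0]); hy=np.array([.678,.735,0])
for n in("scene","top"):
    im,d=optics.read_camera(n); h=36; u,v=proj(n,[.585,.158,.13]).astype(int)
    ims.append(cv2.resize(im[v-h:v+h,u-h:u+h],(400,400),interpolation=cv2.INTER_CUBIC))
    w=cloud(n,d).reshape(-1,3)-[.5568,.1845,0]; X,Y,Z=w@hx,w@hy,w[:,2]
    g=w[(abs(X-.046)<.02)&(abs(Y)<.02)&(Z>.13)&(Z<.2)]; t=g[g[:,2]>np.percentile(g[:,2],60)]
    print(n,len(g),"grip top z",np.percentile(g[:,2],[90,95,98,100]),"rel",(g@hx).mean(),(g@hy).mean())
    o=optics.pinpoint("holder_grip",n); print([(k["position"],k["confidence"]) for k in o[:1]])
    for q,z in(("comb",0),("tumbler_mid",.047),("soapdish",0)):
        o=optics.pinpoint(q,n)
        if o: print(q,o[0]["position"],o[0]["confidence"])
cv2.imwrite("pics/p4.png",np.hstack(ims)); s=r.sense(); print(s["time_s"],s["ee_pos"])
```

```text
scene 339 grip top z [0.166  0.1666 0.1674 0.1685] rel 0.05069731572217567 0.00043393271651373234
[([458.1, 203.9], 0.81)]
comb [347.9, 203.8] 0.69
top 144 grip top z [0.1675 0.168  0.1689 0.1698] rel 0.045598260074409126 -0.0040427430262576156
[([198.6, 242.6], 0.7)]
comb [289.3, 369.6] 0.76
tumbler_mid [283.9, 164.1] 0.97
soapdish [456.1, 195.9] 0.96
21.95 [0.442  0.1469 0.2775]
```

View pics/p4.png

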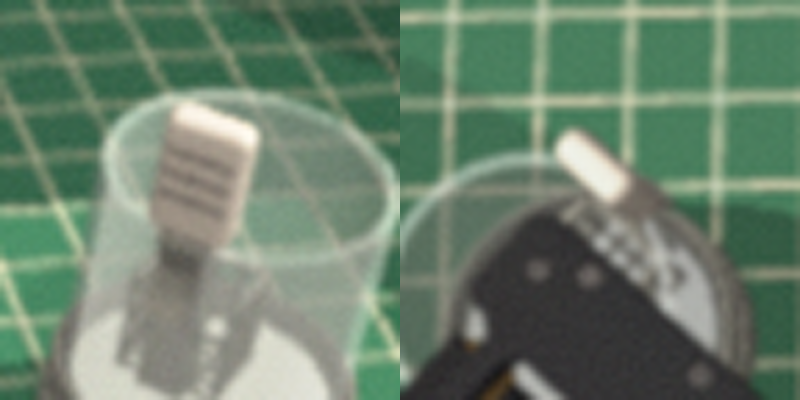

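```bash
python3 -c "
from station import r
print(r.sign_off())"
```

```text
the job is handed in; nothing more can be done
None
```

The basket is hanging on the jar's rim, pressed fully home, and the job is handed in. It took about 22 s of the 58 s allowed.

- **What I did:** I gripped the basket by its white grip. I found the inner wall with a light touch of about 6 N, lowered the lip over the rim, and pressed down in small steps.
- **The push:** It held at about 6–8 N, then climbed to 20 N in three half-millimetre steps while the tool stopped at the same height, so the crown is bearing on the rim. I eased off at once, let go and moved clear.
- **Last checks:** The final pictures show the basket upright inside the glass. The grip's top is at 0.167–0.169 m, which matches the 0.168 m expected when it is seated.
- **Other things on the counter:** The comb, tumbler and soap dish were each found within about 3 pixels of where they started, with no sign of contact. The soap dish and tumbler had no usable scene-camera reading at the end, so those two rest on the top camera alone.
- **Doubts:**
  - The 20 N peak plus the lip's 15 N clasp comes right up to the jar's 35 N limit, though it was brief and the glass looked unharmed.
  - My first depth reading of the strip was about 3.5 mm off, probably because the arm was still settling. The second reading and the wall touch put it right.

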